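# Refit the bag sealer's selector knob after washdown

## Robot

A 6-joint arm with a two-finger parallel gripper is mounted at the origin on the work surface. World frame = base frame: x ahead of the robot, y to its left, z up, the work surface at z = 0. Lengths are in m, angles in rad, forces in N, time in s.
With the tool pointing down it reaches from about 0.4 to 0.825 m from the base axis. Payload 7 kg.
Tool frame: the origin (TCP) lies on the centre line of the jaws, within the pads' length; the fingertips stand tip_reach ahead of it and the grasp point (between the pads) is the TCP (tip_reach is the distance from the TCP to the fingertips, in m); z points along the fingers, y is the line along which they close (so a half turn about z gives the same grasp; the last joint's range is limited). The gripper opens to 88 mm and grips with 3 to 60 N. Pads are 19 mm wide; open, the fingers measure 130 mm over their backs; the gripper's body (78 mm by 193 mm) begins 47 mm behind the grasp point.
Start: joints at [-0.889, 0.359, 0.012, 0, -1.224, -0.288], TCP at [0.259, -0.623, 0.246] pointing down, gripper open.
Joint ranges: [-3.07, 3.07], [-1.43, 2.12], [-1.02, 1.25], [-3.03, 1.67], [-3.05, -0], [-3.03, 3.03]. Speed limits (rad/s): [2.39, 2.39, 3.01, 3.14, 3.14, 3.14].

## Interface

Orientations are given as [roll, pitch, yaw] about the fixed x, y, z axes, in that order (R = Rz(yaw) Ry(pitch) Rx(roll)).
In Python, from station import get_state, grab_frame, calibration, job_done, find_in, mark_of, tip_reach gives the robot as it stands.
- The arm moves only by the shell command python3 -m handwheel 'ROWS' [OPENING] [FORCE]. ROWS is JSON, a list of rows, each an object with "delta_pos": the shift along the world's x, y, z in units of 30 mm (1.0 is 30 mm), a list of three; "dr": the turn, a rotation vector about the world's x, y, z in degrees, a list of three. In form: [{"delta_pos": [tx, ty, tz], "dr": [rx, ry, rz]}, ...]. A call has 1 to 10 rows; each row shifts and turns the commanded pose from where the row before left it; what a row does not reach is not made up. A row lasts 1/10 s, in which the tool goes at most 50 mm and 8.59 degrees, less where a joint would pass 70% of its speed; a pose out of reach is approached as far as the arm can. A call is refused whole if a number of a shift passes 1 or a number of a turn 8.59, either way. A call with a gripper value outside its range is refused whole. OPENING is the closure, from -1 (fully open) to 1 (shut), set as the call begins (- or left out, the last holds). The fingers move at their own pace and stop on an object; FORCE is the grip in N (left out, the last holds). Time passes only in rows, so rows that do not move let the fingers close. It gives the time, the measured TCP pose, the force, the opening and the grip force at its end, in the units of the state.
- get_state(): the state, without advancing time (a new reading comes with each control period).
- grab_frame(name): name is "scene" or "side" or "wrist"; returns the picture (400x640x3 uint8, red, green, blue); there is no depth.
- calibration(name): a dict with "fx", "fy", "cx", "cy" (pixels), "extrinsics" (4x4, takes a point from world to camera coordinates). Camera axes: x right, y down, z forward; pixel columns grow to the right and rows downward; lengths in m; the calibration is good to about 2 mm. A picture is of the moment at which its call begins: read the wrist's pose just before it. calibration takes no time and is no camera call; for the wrist camera it gives the pose at the moment of the call.
- job_done(): hands the job in; it is judged then, once.
Trained networks look in the newest picture that a camera, given by its name, has taken for a name from the list of things; names that differ only in an ending like _2 or _b are one class to them, and where a whole thing is asked for, a point or a joint stands for the part that bears it (a point fixed in the world has none). Each returns a list of dicts, best first, with "conf" (0 to 1); they miss things now and then, are a little off and sometimes report something else, mostly with a low value. They report only what shows in the picture. A call takes as long as a camera call. They do not tell look-alikes from the thing itself.
- find_in(camera, query): "location" ([column, row] in pixels, amid what is visible of it).
- mark_of(camera, query): "location" ([column, row] in pixels: a listed point, or the origin of a listed thing).
The state is a dict: "t": time; "q": joint angles; "qd": joint speeds; "joint_efforts": joint torques, N m; "eef_pos": TCP position; "ee_rot": TCP orientation; "force": force on the tool from outside, world axes, zero at the start; "moment": the same for the moment, N m; "width": finger opening in m; "gripper_force": force on a finger pad.
Only numpy, scipy, OpenCV 4.12 (cv2) and the standard library are available. Lean on these libraries where they do the work, as an engineer would, in place of code of your own. Each camera call takes 0.05 s, during which the arm holds its last target. There are 200 camera calls.

## Task

The bag sealer on the packing bench has just been washed down. First turn both captive bolts of its service cover clockwise until they stop; then pick up the loose selector knob, turn it so that the flat in its bore matches the flat of the D-shaped shaft, seat it fully on the shaft and press it all the way in against the spring. Finish while still holding the knob pressed in, and leave everything else on the bench where it is.

Things in the scene. Friction and masses are not known exactly. Their poses are not given: they have to be found in the camera images.
- sealer: Low steel bag sealer fixed to the bench. Origin: centre of its underside; +x points away from the robot, +y to its left. Box 170 (x) by 360 (y) mm, flat top with service cover 84 mm above the bench. White sealing jaw along its back, x = 78 to 153 mm, 380 mm long, 118 mm high. In a row on the cover at x = -20 mm: left bolt (y = +120), D-shaft (y = 0), right bolt (y = -120).
- bolt_left (a joint): Angle of the left captive bolt, rad. Grows as it turns clockwise seen from above; 0 is loose (bar along the sealer's x), end stop at 1.40 (fully tight). It starts at 0 to 0.4. Light friction (0.08 N m), stays where it is left.
- bolt_right (a joint): The same for the right captive bolt (y = -120 mm).
- bolt_left_grip (a point): Grip point of the left bolt, on its axis, 30 mm above the cover. The bolt: a black disc 40 mm wide, its top 8 mm above the cover, carrying an upright grip bar 46 mm long, 14 mm thick, from 8 to 42 mm above the cover. This point's x axis runs along the bar and turns with it; z is up.
- bolt_right_grip (a point): The same for the right bolt.
- knob: Loose black knob, about 120 g, standing bore down. Origin: centre of its underside, z up. Round skirt 48 mm wide, 26 mm high; on it an upright grip bar along x, 46 mm long, 16 mm thick, 26 to 58 mm above the underside. A nose on the skirt points to +x (tip 38 mm out). The bore below: a D, 24.4 mm wide, 20 mm deep, its flat on the +x (nose) side, 6.7 mm from the axis.
- knob_seat (a point): Centre of the closed end of the knob's bore, 20 mm above the knob's underside; axes as the knob's. The knob fits the shaft in one way only: its +x (nose) along the shaft's +x, to about 0.12 rad. When fully on, this point meets shaft_tip.
- shaft_tip (a point): Centre of the top of the upright brass D-shaft, 36 mm above the cover when not pressed. Shaft 22 mm in diameter with one flat 5.5 mm from the axis; this point's +x points out through the flat. The top 4 mm taper inwards as a lead-in. The shaft's angle varies and it is stiff to turn (0.5 N m).
- selector_shaft (a joint): How far the shaft is pushed down, m: 0 at rest, 0.008 at its stop. Spring: starts to move at about 5 N, 10 N at the stop; it comes up again when let go.
- test_weight: Bystander: steel check weight with a small head, 40 mm wide, 46 mm high. Origin under its centre.
- rubber_foot: Bystander: black rubber disc, 44 mm wide, 20 mm high.
- tape_roll: Bystander: roll of tape lying flat, 100 mm wide, 48 mm high.
- sanitiser_jar: Bystander: white closed jar, 68 mm wide, 110 mm high.
- steel_bowl: Bystander: steel bowl, 140 mm wide, 60 mm high.
- label_box: Bystander: small cardboard box, 70 by 110 by 50 mm.
Mind the look-alikes: they are no part of the job. Several things have the shape of the knob; the one meant has the colours described above.

How it is judged:
On the way, in this order (a step that is already met when the one before it is completed fails the run):
1. both captive bolts are turned to their stops (value of joint each of bolt_left, bolt_right above 1.3 rad), for 0.2 s.
2. the knob is seated fully on the D-shaft (distance between knob_seat and shaft_tip below 0.004 m and angle between the x axis of knob and the x axis of shaft_tip, either way round below 0.3 rad), for 0.1 s.
At the end, for the whole second after the job is handed in: Both bolts within 0.1 rad of their stops; the knob upright, fully on the shaft (bore end within 4 mm of the shaft's top, flats matched), and held by the robot's fingers (over 2 N) so that the shaft stays pushed in by more than 6 of its 8 mm through the last second (all of step 1 and all of step 2 and angle between knob's own z axis and vertical below 0.15 rad and value of joint selector_shaft above 0.006 m and contact force between knob and the fingers above 2 N); the arm keeps its last pose, push and grip.
It fails at once if a bystander on the bench is pushed more than 30 mm (distance of any of test_weight, rubber_foot, tape_roll, sanitiser_jar, steel_bowl, label_box from where it was at the start of the episode above 0.03 m).
It also fails if it takes over 64 s, if anything falls off the work surface, if the arm or the gripper's body presses on something with over 40 N, if the wrist force passes 120 N, or if a joint passes its speed limit or range.

## Working session

There is one attempt and no reset: what is moved stays moved. The work goes in short steps, Python scripts to look and compute and a shell command to move; the robot and the scene stay as the last step left them, time stands still between calls to the robot, and variables do not carry over. Pictures are saved under pics/ and viewed, at most 10 in all, crops included, and the job is handed in when it is done.

```bash
mkdir -p pics; cat > h.py <<'E'
import numpy as np, cv2
from station import *
def ray(cam,px,z,cal=None):
    c=cal or calibration(cam);E=np.array(c["extrinsics"]);R=E[:3,:3];t=E[:3,3]
    d=R.T@np.array([(px[0]-c["cx"])/c["fx"],(px[1]-c["cy"])/c["fy"],1]);o=-R.T@t
    return o+d*(z-o[2])/d[2]
def proj(cam,p,cal=None):
    c=cal or calibration(cam);E=np.array(c["extrinsics"]);q=E[:3,:3]@np.array(p)+E[:3,3]
    return [c["fx"]*q[0]/q[2]+c["cx"],c["fy"]*q[1]/q[2]+c["cy"]]
def snap(cam,name):
    im=grab_frame(cam);cv2.imwrite(f"pics/{name}.png",im[:,:,::-1]);return im
E
python3 - <<'E'
from h import *
s=get_state();print({k:np.round(v,3) for k,v in s.items()},tip_reach)
a=snap("scene","s1");b=snap("side","d1");
for cam in("scene","side"):
  for q,z in(("sealer",0),("bolt_left_grip",.114),("bolt_right_grip",.114),("knob",0),("shaft_tip",.12)):
    for r in mark_of(cam,q)[:4]:print(cam,q,round(r["conf"],2),np.round(r["location"]),np.round(ray(cam,r["location"],z),3))
E
```

```text
{'t': np.float64(0.0), 'q': array([-0.889,  0.359,  0.011, -0.   , -1.224, -0.288]), 'qd': array([ 0.002,  0.   , -0.   ,  0.   , -0.   , -0.003]), 'joint_efforts': array([-1.0000e-03, -5.8272e+01,  2.9306e+01,  6.9970e+00,  7.0000e-03,
       -0.0000e+00]), 'eef_pos': array([ 0.259, -0.623,  0.245]), 'ee_rot': array([ 3.14 , -0.   , -2.748]), 'force': array([ 0.223,  0.333, -0.152]), 'moment': array([ 0.029, -0.068, -0.002]), 'gripper_force': np.float64(0.0), 'width': np.float64(0.088)} 0.019
scene sealer 0.95 [347. 241.] [0.535 0.12  0.   ]
scene sealer 0.41 [250. 220.] [ 0.583 -0.28   0.   ]
scene bolt_left_grip 0.57 [380. 225.] [0.534 0.243 0.114]
scene bolt_right_grip 0.65 [234. 209.] [ 0.677 -0.268  0.114]
scene bolt_right_grip 0.41 [318. 201.] [ 0.495 -0.017  0.114]
scene knob 0.74 [267. 231.] [ 0.61  -0.179  0.   ]
scene knob 0.56 [247. 220.] [ 0.587 -0.29   0.   ]
scene knob 0.48 [284. 219.] [ 0.516 -0.164  0.   ]
scene shaft_tip 0.47 [349. 213.] [0.524 0.122 0.12 ]
scene shaft_tip 0.33 [218. 237.] [ 0.841 -0.217  0.12 ]
scene shaft_tip 0.27 [438. 228.] [0.47  0.427 0.12 ]
side sealer 0.76 [325. 188.] [0.548 0.123 0.   ]
side sealer 0.35 [317. 190.] [0.518 0.114 0.   ]
side sealer 0.33 [321. 140.] [0.541 0.376 0.   ]
side bolt_left_grip 0.43 [319. 138.] [0.529 0.252 0.114]
side bolt_left_grip 0.2 [327. 322.] [ 0.525 -0.457  0.114]
side bolt_left_grip 0.17 [326. 188.] [0.541 0.013 0.114]
side bolt_right_grip 0.65 [313. 187.] [0.502 0.018 0.114]
side bolt_right_grip 0.59 [325. 323.] [ 0.518 -0.457  0.114]
side bolt_right_grip 0.56 [395. 303.] [ 0.705 -0.404  0.114]
side knob 0.79 [346. 286.] [ 0.593 -0.278  0.   ]
side knob 0.58 [351. 257.] [ 0.614 -0.174  0.   ]
side knob 0.58 [318. 251.] [ 0.514 -0.148  0.   ]
side shaft_tip 0.5 [316. 162.] [0.514 0.124 0.12 ]
```

View pics/s1.png

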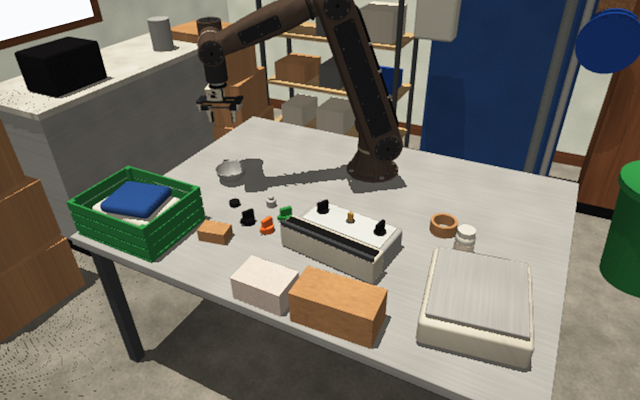

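View pics/d1.png

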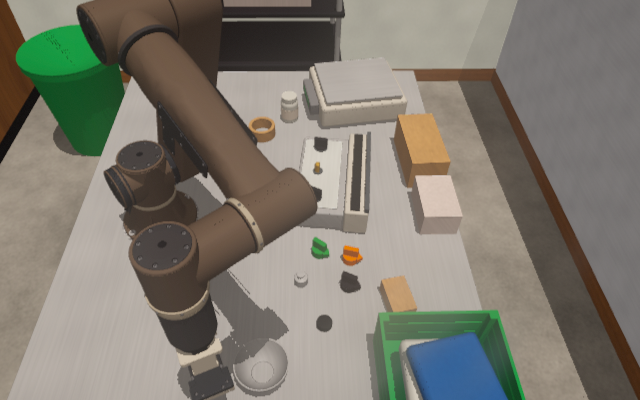

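Knob: black piece at side pixel (347,282), scene (248,217), so about (0.59,-0.28). The green and orange ones are look-alikes. The sealer is at about (0.535,0.12) with yaw about -0.15. I'll move toward it and look at the knob area on the way.

```bash
python3 -m handwheel '[{"delta_pos":[0.7,1,0.3],"dr":[0,0,8]},{"delta_pos":[0.7,1,0.3],"dr":[0,0,8]},{"delta_pos":[0.7,1,0.3],"dr":[0,0,8]},{"delta_pos":[0.7,1,0.3],"dr":[0,0,8]},{"delta_pos":[0.7,1,0.3],"dr":[0,0,8]},{"delta_pos":[0.7,1,0.3],"dr":[0,0,8]},{"delta_pos":[0.7,1,0.3],"dr":[0,0,8]},{"delta_pos":[0.7,1,0.3],"dr":[0,0,8]},{"delta_pos":[0.7,1,0.3],"dr":[0,0,8]},{"delta_pos":[0.7,1,0.3],"dr":[0,0,8]}]' -1 30
python3 - <<'E'
from h import *
c=calibration("wrist");snap("wrist","w1")
E=np.array(c["extrinsics"]);print("cam",-E[:3,:3].T@E[:3,3],"fwd",E[2,:3],get_state()["eef_pos"],get_state()["q"])
for q,z in(("knob",0),("bolt_right_grip",.114),("shaft_tip",.12)):
    for r in mark_of("wrist",q)[:4]:print(q,round(r["conf"],2),np.round(r["location"]),np.round(ray("wrist",r["location"],z,c),3))
E
```

```text
t: 1.6
eef_pos: [0.4696, -0.322, 0.3363]
ee_rot: [-3.141, -0.0, -1.346]
force: [0.6, -0.8, 0.1]
width: 0.0877
gripper_force: 0.0
cam [ 0.48720739 -0.40252788  0.47528206] fwd [-0.06737096  0.29660534 -0.95262082] [ 0.47255285 -0.31933939  0.33772776] [-2.51561800e-01  1.38020998e-01 -7.46185169e-02 -3.94220747e-04
 -1.35465977e+00  4.87323680e-01]
knob 0.87 [224. 164.] [ 0.599 -0.28   0.   ]
knob 0.85 [269. 255.] [ 0.51  -0.152  0.   ]
knob 0.74 [210. 224.] [ 0.606 -0.182  0.   ]
bolt_right_grip 0.65 [446.  12.] [ 0.385 -0.503  0.114]
```

View pics/w1.png

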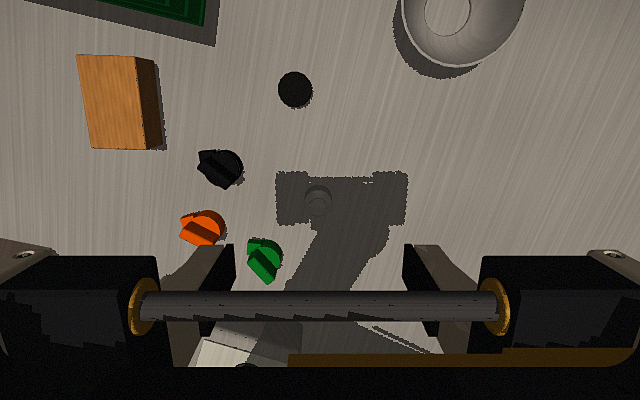

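The knob is at (222,168) with its nose toward upper left, about (0.60,-0.28). The rubber foot is at (295,90) and the bowl is top right. Now over the sealer.

```bash
python3 -m handwheel '[{"delta_pos":[0,1,0],"dr":[0,0,8]},{"delta_pos":[0,1,0],"dr":[0,0,8]},{"delta_pos":[0,1,0],"dr":[0,0,8]},{"delta_pos":[0,1,0],"dr":[0,0,8]},{"delta_pos":[0,1,0],"dr":[0,0,8]},{"delta_pos":[0,1,0],"dr":[0,0,8]},{"delta_pos":[0,1,0],"dr":[0,0,8]},{"delta_pos":[0,1,0],"dr":[0,0,4]},{"delta_pos":[0,1,0],"dr":[0,0,0]},{"delta_pos":[0,1,0],"dr":[0,0,0]}]' -1 30
python3 -m handwheel '[{"delta_pos":[-0.2,1,-0.3],"dr":[0,0,0]},{"delta_pos":[-0.2,1,-0.3],"dr":[0,0,0]},{"delta_pos":[-0.2,1,-0.3],"dr":[0,0,0]},{"delta_pos":[-0.2,1,-0.3],"dr":[0,0,0]},{"delta_pos":[0,0.5,0],"dr":[0,0,0]},{"delta_pos":[0,0,0],"dr":[0,0,0]}]'
python3 - <<'E'
from h import *
c=calibration("wrist");snap("wrist","w2")
print(get_state()["eef_pos"],get_state()["ee_rot"],get_state()["q"])
for q,z in(("sealer",0),("bolt_right_grip",.114),("bolt_left_grip",.114),("shaft_tip",.12)):
    for r in mark_of("wrist",q)[:4]:print(q,round(r["conf"],2),np.round(r["location"]),np.round(ray("wrist",r["location"],z,c),3))
E
```

```text
t: 2.8
eef_pos: [0.4685, -0.0232, 0.3354]
ee_rot: [3.141, 0.0, -0.307]
force: [0.7, -0.7, -0.1]
width: 0.0875
gripper_force: 0.0
t: 3.4
eef_pos: [0.4451, 0.1123, 0.2994]
ee_rot: [3.141, 0.0, -0.304]
force: [0.2, 0.5, 0.2]
width: 0.0877
gripper_force: 0.0
[0.44522374 0.11154644 0.29961742] [ 3.14110912e+00 -3.86938394e-05 -3.04203059e-01] [ 6.76855711e-01 -4.07104222e-02 -3.50428946e-01  3.16073337e-04
 -1.26145816e+00  5.89641269e-01]
sealer 0.65 [291.  85.] [0.544 0.117 0.   ]
bolt_right_grip 0.59 [415.  88.] [0.502 0.002 0.114]
shaft_tip 0.59 [287. 112.] [0.517 0.12  0.12 ]
```

View pics/w2.png

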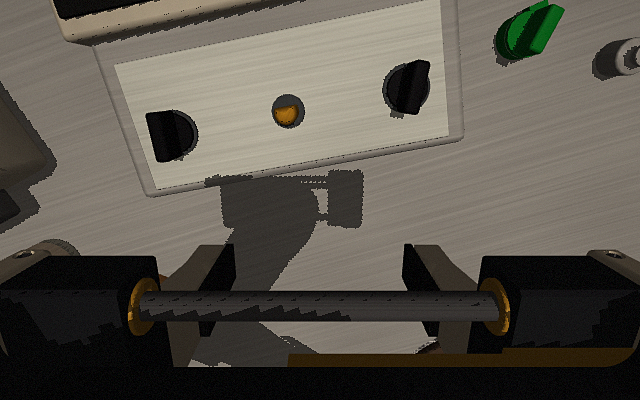

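Left bolt at about (172,135), shaft at (287,112), right bolt at (410,88). Bystanders are clear of them. I'll enlarge to read the bar angles and the flat.

```bash
python3 - <<'E'
import cv2,numpy as np
a=cv2.imread("pics/w2.png")
cr=[cv2.convertScaleAbs(cv2.resize(a[y:y+70,x:x+80],None,fx=5,fy=5,interpolation=cv2.INTER_CUBIC),alpha=2.2,beta=20) for x,y in((135,100),(247,75),(370,52))]
g=np.zeros((600,800,3),np.uint8)
g[:350//2*1*0+300,:400]=cr[0][25:325];g[:300,400:]=cr[2][25:325];g[300:,:400]=cr[1][25:325]
cv2.imwrite("pics/c2.png",g)
E
```

```text
(no output)
```

View pics/c2.png

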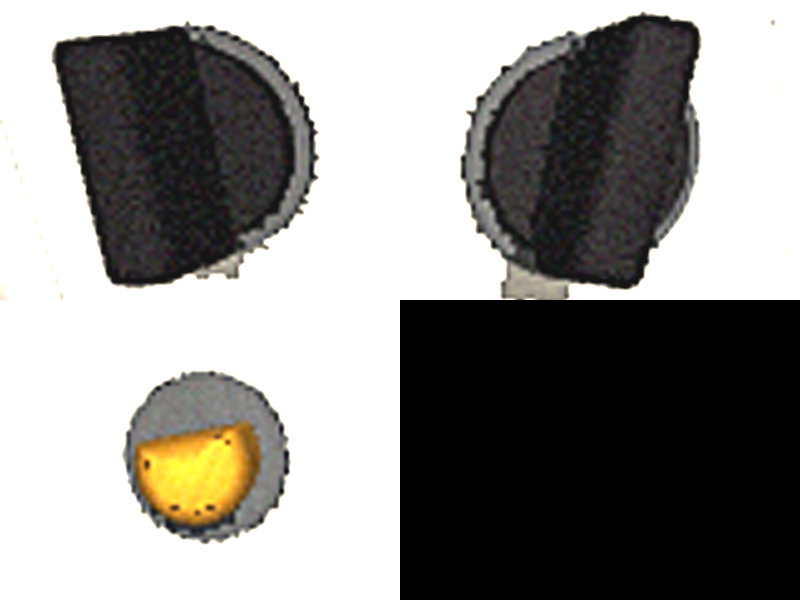

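```bash
python3 - <<'E'
from h import *
c=calibration("wrist")
def L(n,a,b,z):
    A,B=ray("wrist",a,z,c),ray("wrist",b,z,c);d=A-B
    print(n,np.round((A+B)/2,3),"len",np.linalg.norm(d).round(4),"yaw",np.arctan2(d[1],d[0]).round(3))
L("L",(153.4,113.4),(164,161),.126)
L("R",(422.8,61.6),(411.4,113),.126)
L("flat",(274.6,109.2),(293,105.4),.12)
# cover collar / shaft top centre, and cover edges for the sealer's yaw
L("cover left edge",(116,65),(152,193),.084);L("cover front edge",(158,188),(445,137),.084)
print(ray("wrist",(287,112.5),.12,c), np.linalg.norm(c["fx"]))
E
```

```text
L [0.531 0.238 0.126] len 0.0435 yaw -0.226
R [0.502 0.002 0.126] len 0.0433 yaw -0.45
flat [0.522 0.12  0.12 ] len 0.0172 yaw 1.46
cover left edge [0.545 0.28  0.084] len 0.1317 yaw -0.187
cover front edge [0.463 0.128 0.084] len 0.3124 yaw 1.442
[0.51676481 0.11847441 0.12      ] 336.35340180842707
```

```bash
python3 -m handwheel '[{"delta_pos":[0.475,-0.91,-0.5],"dr":[0,0,-2.1]},{"delta_pos":[0.475,-0.91,-0.5],"dr":[0,0,-2.1]},{"delta_pos":[0.475,-0.91,-0.5],"dr":[0,0,-2.1]},{"delta_pos":[0.475,-0.91,-0.5],"dr":[0,0,-2.1]},{"delta_pos":[0,0,-0.8],"dr":[0,0,0]},{"delta_pos":[0,0,-0.8],"dr":[0,0,0]},{"delta_pos":[0,0,-0.8],"dr":[0,0,0]},{"delta_pos":[0,0,-0.8],"dr":[0,0,0]},{"delta_pos":[0,0,-0.8],"dr":[0,0,0]},{"delta_pos":[0,0,0],"dr":[0,0,0]}]' -1 30
python3 -m handwheel '[{"delta_pos":[0,0,0],"dr":[0,0,0]},{"delta_pos":[0,0,0],"dr":[0,0,0]},{"delta_pos":[0,0,0],"dr":[0,0,0]},{"delta_pos":[0,0,0],"dr":[0,0,0]},{"delta_pos":[0,0,0],"dr":[0,0,0]}]' 1 30
```

```text
t: 4.65
eef_pos: [0.5, 0.001, 0.117]
ee_rot: [3.138, 0.004, -0.453]
force: [-0.9, 0.9, 0.6]
width: 0.0874
gripper_force: 0.0
t: 5.15
eef_pos: [0.5023, 0.0026, 0.1202]
ee_rot: [-3.141, -0.001, -0.451]
force: [0.0, 0.4, 0.2]
width: 0.0532
gripper_force: 0.0
```

```bash
python3 -m handwheel '[{"delta_pos":[0,0,-0.1],"dr":[0,0,0]},{"delta_pos":[0,0,0],"dr":[0,0,0]},{"delta_pos":[0,0,0],"dr":[0,0,0]},{"delta_pos":[0,0,0],"dr":[0,0,0]},{"delta_pos":[0,0,0],"dr":[0,0,0]},{"delta_pos":[0,0,0],"dr":[0,0,0]},{"delta_pos":[0,0,0],"dr":[0,0,0]}]' 1 30
```

```text
t: 5.85
eef_pos: [0.5023, 0.0031, 0.1166]
ee_rot: [-3.141, -0.0, -0.451]
force: [0.5, 4.7, -1.3]
width: 0.0137
gripper_force: 29.9
```

```bash
python3 -m handwheel '[{"delta_pos":[0,0.02,0],"dr":[0,0,-7]},{"delta_pos":[0,0.02,0],"dr":[0,0,-7]},{"delta_pos":[0,0,0],"dr":[0,0,-7]},{"delta_pos":[0,0,0],"dr":[0,0,-7]},{"delta_pos":[0,0,0],"dr":[0,0,-7]},{"delta_pos":[0,0,0],"dr":[0,0,-7]},{"delta_pos":[0,0,0],"dr":[0,0,-7]},{"delta_pos":[0,0,0],"dr":[0,0,-7]},{"delta_pos":[0,0,0],"dr":[0,0,-4]},{"delta_pos":[0,0,0],"dr":[0,0,0]}]'
python3 -c "
from h import *;s=get_state();print(s['ee_rot'],s['moment'],s['force'],s['q'])"
```

```text
t: 6.85
eef_pos: [0.5033, 0.0039, 0.1166]
ee_rot: [-3.139, 0.0, -1.5]
force: [5.3, 1.4, -6.4]
width: 0.0141
gripper_force: 29.9
[-3.13935625e+00  1.59958503e-04 -1.50040541e+00] [ 0.38344921 -1.84120126 -0.05484982] [ 5.3470713   1.35677506 -6.36121246] [ 3.99165238e-01  2.03816668e-01 -5.35531944e-01  7.73897492e-04
 -8.29279594e-01 -3.29296578e-01]
```

```bash
python3 -m handwheel '[{"delta_pos":[0,0,0],"dr":[0,0,-2]},{"delta_pos":[0,0,0],"dr":[0,0,-1.5]},{"delta_pos":[0,0,0],"dr":[0,0,0]}]'
python3 -c "
from h import *;s=get_state();print(s['ee_rot'],s['moment'],s['force'])"
```

```text
t: 7.15
eef_pos: [0.5033, 0.004, 0.1166]
ee_rot: [-3.139, 0.0, -1.559]
force: [5.3, 2.7, -6.1]
width: 0.0143
gripper_force: 30.7
[-3.13939186e+00  2.18729736e-04 -1.55852416e+00] [ 0.77649855 -1.68735716  0.72885986] [ 5.27728091  2.71548514 -6.10620761]
```

```bash
python3 -m handwheel '[{"delta_pos":[0,0,0],"dr":[0,0,0]},{"delta_pos":[0,0,0],"dr":[0,0,0]},{"delta_pos":[0,0,0.8],"dr":[0,0,0]},{"delta_pos":[0,0,0.9],"dr":[0,0,0]},{"delta_pos":[0,0.6,0.8],"dr":[0,0,8.5]},{"delta_pos":[0.2,1,0],"dr":[0,0,8.5]},{"delta_pos":[0.2,1,0],"dr":[0,0,8.5]},{"delta_pos":[0.2,1,0],"dr":[0,0,8.5]},{"delta_pos":[0.2,1,0],"dr":[0,0,8.5]},{"delta_pos":[0.2,1,0],"dr":[0,0,8.5]}]' -1 30
python3 -m handwheel '[{"delta_pos":[0,1,0],"dr":[0,0,8.5]},{"delta_pos":[0,1,0],"dr":[0,0,8.5]},{"delta_pos":[0,0.25,0],"dr":[0,0,8.5]},{"delta_pos":[0,0,0],"dr":[0,0,0]}]'
python3 - <<'E'
from h import *
c=calibration("wrist");snap("wrist","w3");s=get_state();print(s["eef_pos"],s["ee_rot"],s["q"])
for cam in("scene","side"):
  snap(cam,cam+"3")
  for q in("bolt_left_grip","bolt_right_grip"):
    for r in mark_of(cam,q)[:3]:print(cam,q,round(r["conf"],2),np.round(r["location"]),np.round(ray(cam,r["location"],.114),3))
E
```

```text
t: 8.15
eef_pos: [0.5318, 0.1724, 0.1916]
ee_rot: [3.141, 0.0, -0.663]
force: [0.1, 0.9, 0.5]
width: 0.0861
gripper_force: 0.0
t: 8.55
eef_pos: [0.5316, 0.24, 0.1911]
ee_rot: [3.141, 0.001, -0.22]
force: [0.4, -0.7, -0.2]
width: 0.0874
gripper_force: 0.0
[0.53154052 0.2391183  0.1911946 ] [ 3.14046365e+00  6.80983924e-04 -2.26434618e-01] [ 7.58096111e-01  2.50493899e-01 -2.72108473e-01  6.61443649e-05
 -1.04951119e+00  5.86233004e-01]
scene bolt_left_grip 0.59 [380. 227.] [0.543 0.247 0.114]
scene bolt_right_grip 0.61 [319. 199.] [ 0.483 -0.021  0.114]
side bolt_left_grip 0.69 [319. 139.] [0.527 0.25  0.114]
side bolt_right_grip 0.65 [317. 189.] [0.513 0.007 0.114]
```

```bash
python3 -m handwheel '[{"delta_pos":[0.02,0.03,-0.85],"dr":[0,0,0]},{"delta_pos":[0,0,-0.85],"dr":[0,0,0]},{"delta_pos":[0,0,-0.8],"dr":[0,0,0]},{"delta_pos":[0,0,0],"dr":[0,0,0]},{"delta_pos":[0,0,0],"dr":[0,0,0]},{"delta_pos":[0,0,0],"dr":[0,0,0]},{"delta_pos":[0,0,0],"dr":[0,0,0]},{"delta_pos":[0,0,0],"dr":[0,0,0]},{"delta_pos":[0,0,0],"dr":[0,0,0]},{"delta_pos":[0,0,0],"dr":[0,0,0]}]' 1 30
python3 -m handwheel '[{"delta_pos":[0,0,0],"dr":[0,0,0]},{"delta_pos":[0,0,0],"dr":[0,0,0]}]'
```

```text
t: 9.9
eef_pos: [0.5329, 0.2407, 0.117]
ee_rot: [-3.14, -0.001, -0.224]
force: [-2.9, 4.9, -1.4]
width: 0.0138
gripper_force: 29.9
t: 10.1
eef_pos: [0.5329, 0.2407, 0.117]
ee_rot: [-3.14, -0.001, -0.224]
force: [0.4, 4.3, 2.5]
width: 0.0137
gripper_force: 30.0
```

```bash
python3 -m handwheel '[{"delta_pos":[0,0.02,0],"dr":[0,0,-8]},{"delta_pos":[0,0.02,0],"dr":[0,0,-8]},{"delta_pos":[0,0,0],"dr":[0,0,-8]},{"delta_pos":[0,0,0],"dr":[0,0,-8]},{"delta_pos":[0,0,0],"dr":[0,0,-8]},{"delta_pos":[0,0,0],"dr":[0,0,-8]},{"delta_pos":[0,0,0],"dr":[0,0,-8]},{"delta_pos":[0,0,0],"dr":[0,0,-8]},{"delta_pos":[0,0,0],"dr":[0,0,-7]},{"delta_pos":[0,0,0],"dr":[0,0,-3]}]'
python3 -m handwheel '[{"delta_pos":[0,0,0],"dr":[0,0,-2]},{"delta_pos":[0,0,0],"dr":[0,0,0]},{"delta_pos":[0,0,0],"dr":[0,0,0]}]'
python3 -c "
from h import *;s=get_state();print(s['ee_rot'],s['moment'],s['force'])"
```

```text
t: 11.1
eef_pos: [0.5323, 0.2405, 0.117]
ee_rot: [3.141, -0.001, -1.52]
force: [-2.3, -1.6, 5.8]
width: 0.014
gripper_force: 30.0
t: 11.4
eef_pos: [0.5323, 0.2405, 0.117]
ee_rot: [3.141, -0.002, -1.549]
force: [-2.9, -2.5, 5.1]
width: 0.014
gripper_force: 30.3
[ 3.14109504e+00 -1.54635825e-03 -1.54936311e+00] [-0.53716426  0.94108024  0.55858611] [-2.88597229 -2.48556358  5.06773287]
```

```bash
python3 -m handwheel '[{"delta_pos":[0,0,0],"dr":[0,0,0]},{"delta_pos":[0,0,0],"dr":[0,0,0]},{"delta_pos":[0,0,0.9],"dr":[0,0,0]},{"delta_pos":[0,0,0.9],"dr":[0,0,0]},{"delta_pos":[0,-0.6,0.9],"dr":[0,0,0]},{"delta_pos":[0,-1,0.3],"dr":[0,0,7.5]},{"delta_pos":[0,-1,0],"dr":[0,0,7.5]},{"delta_pos":[0,-1,0],"dr":[0,0,7.5]},{"delta_pos":[0,-1,0],"dr":[0,0,7.5]},{"delta_pos":[0,-1,0],"dr":[0,0,7.5]}]' -1 30
python3 -m handwheel '[{"delta_pos":[0.1,-1,0],"dr":[0,0,7.5]},{"delta_pos":[0.1,-1,0],"dr":[0,0,7.5]},{"delta_pos":[0.1,-1,0],"dr":[0,0,7.5]},{"delta_pos":[0,-1,0],"dr":[0,0,0]},{"delta_pos":[0,-1,0],"dr":[0,0,0]},{"delta_pos":[0,-1,0],"dr":[0,0,0]},{"delta_pos":[0,-1,0],"dr":[0,0,0]},{"delta_pos":[0,-1,0],"dr":[0,0,0]},{"delta_pos":[0,-1,-0.1],"dr":[0,0,0]},{"delta_pos":[0,-1,-0.1],"dr":[0,0,0]}]'
python3 -m handwheel '[{"delta_pos":[0,-0.6,0],"dr":[0,0,0]},{"delta_pos":[0,0,0],"dr":[0,0,0]},{"delta_pos":[0,0,0],"dr":[0,0,0]}]'
python3 - <<'E'
from h import *
c=calibration("wrist");a=snap("wrist","w4");s=get_state();print(s["eef_pos"],s["ee_rot"])
for r in mark_of("wrist","knob")[:3]:
    print(round(r["conf"],2),np.round(r["location"]),np.round(ray("wrist",r["location"],0,c),3))
import json;json.dump({k:np.array(v).tolist() for k,v in c.items()},open("c4.json","w"))
cv2.imwrite("pics/w4b.png",cv2.convertScaleAbs(a[:,:,::-1],alpha=1.8,beta=15))
E
```

```text
t: 12.4
eef_pos: [0.5323, 0.072, 0.2064]
ee_rot: [3.141, 0.0, -0.891]
force: [-0.3, -0.6, -0.2]
width: 0.0858
gripper_force: 0.0
t: 13.4
eef_pos: [0.5413, -0.228, 0.2003]
ee_rot: [3.142, 0.0, -0.503]
force: [1.0, -0.2, 0.4]
width: 0.0876
gripper_force: 0.0
t: 13.7
eef_pos: [0.5412, -0.245, 0.2001]
ee_rot: [3.141, 0.001, -0.505]
force: [0.3, 1.0, 1.0]
width: 0.0878
gripper_force: 0.0
[ 0.5413702  -0.24446634  0.20026902] [ 3.14153989e+00  5.50694683e-04 -5.03695393e-01]
0.96 [233. 152.] [ 0.606 -0.182  0.   ]
0.7 [319. 112.] [ 0.598 -0.277  0.   ]
0.67 [260. 240.] [ 0.511 -0.155  0.   ]
```

View pics/w4b.png

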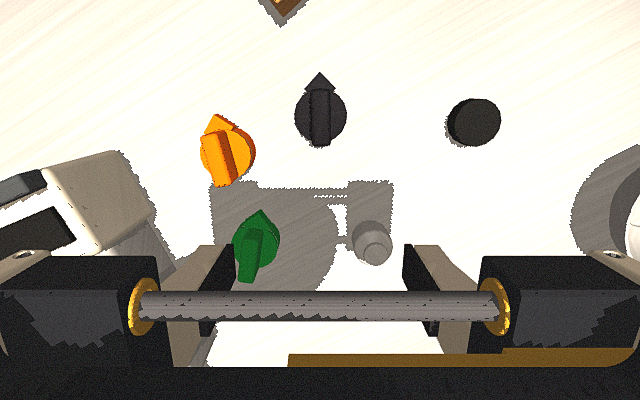

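The black knob shows at (320,117), nose tip at (320,73), bar from (321,90) to (321,146). The orange knob is at (230,150) and the foot at (474,122).

```bash
python3 - <<'E'
from h import *
import json;c={k:(np.array(v) if k=="extrinsics" else v) for k,v in json.load(open("c4.json")).items()}
A,B=ray("wrist",(320.5,91),.058,c),ray("wrist",(321,144),.058,c);d=A-B;N=ray("wrist",(320,74),.013,c)
m=(A+B)/2;print(m,np.linalg.norm(d),np.arctan2(d[1],d[0]),N,np.linalg.norm((N-m)[:2]),np.arctan2(*(N-m)[1::-1]))
s=get_state();print((m-s["eef_pos"])/.03, (.048-s["eef_pos"][2])/.03)
E
```

```text
[ 0.59558806 -0.27734391  0.058     ] 0.04188796723913013 -0.4931718314635912 [ 0.62727293 -0.29429539  0.013     ] 0.03593443873115302 -0.491255757078055
[ 1.80186173 -1.10496001 -4.7489067 ] -5.08224003711686
```

```bash
python3 -m handwheel '[{"delta_pos":[0.6,-0.35,0],"dr":[0,0,0.6]},{"delta_pos":[0.6,-0.36,-0.4],"dr":[0,0,0]},{"delta_pos":[0.65,-0.36,-0.5],"dr":[0,0,0]},{"delta_pos":[0,0,-0.8],"dr":[0,0,0]},{"delta_pos":[0,0,-0.8],"dr":[0,0,0]},{"delta_pos":[0,0,-0.8],"dr":[0,0,0]},{"delta_pos":[0,0,-0.8],"dr":[0,0,0]},{"delta_pos":[0,0,-0.7],"dr":[0,0,0]},{"delta_pos":[0,0,-0.25],"dr":[0,0,0]},{"delta_pos":[0,0,0],"dr":[0,0,0]}]' -0.1 30
python3 -m handwheel '[{"delta_pos":[0,0,0],"dr":[0,0,0]},{"delta_pos":[0,0,0],"dr":[0,0,0]},{"delta_pos":[0,0,0],"dr":[0,0,0]},{"delta_pos":[0,0,0],"dr":[0,0,0]},{"delta_pos":[0,0,0],"dr":[0,0,0]},{"delta_pos":[0,0,0],"dr":[0,0,0]},{"delta_pos":[0,0,0],"dr":[0,0,0]}]' 1 35
```

```text
t: 14.8
eef_pos: [0.5967, -0.276, 0.0482]
ee_rot: [3.141, 0.002, -0.492]
force: [-0.2, -0.1, -0.0]
width: 0.0485
gripper_force: 0.0
t: 15.5
eef_pos: [0.5973, -0.2769, 0.0496]
ee_rot: [-3.142, -0.001, -0.493]
force: [-1.2, 1.0, 4.7]
width: 0.0157
gripper_force: 35.0
```

```bash
python3 -m handwheel '[{"delta_pos":[0,0,0.5],"dr":[0,0,0]},{"delta_pos":[0,0,1],"dr":[0,0,0]},{"delta_pos":[0,0,1],"dr":[0,0,0]},{"delta_pos":[-0.2,0.6,1],"dr":[0,0,2]},{"delta_pos":[-0.5,1,1],"dr":[0,0,4]},{"delta_pos":[-0.5,1,0.5],"dr":[0,0,4]},{"delta_pos":[-0.5,1,0],"dr":[0,0,4]},{"delta_pos":[-0.5,1,0],"dr":[0,0,4]},{"delta_pos":[-0.5,1,0],"dr":[0,0,4]},{"delta_pos":[-0.5,1,0],"dr":[0,0,0]}]'
python3 -m handwheel '[{"delta_pos":[-0.5,1,0],"dr":[0,0,0]},{"delta_pos":[-0.5,1,0],"dr":[0,0,0]},{"delta_pos":[-0.5,1,0],"dr":[0,0,0]},{"delta_pos":[-0.5,1,0],"dr":[0,0,0]},{"delta_pos":[-0.4,1,0],"dr":[0,0,0]},{"delta_pos":[-0.4,1,0],"dr":[0,0,0]},{"delta_pos":[-0.1,1,0],"dr":[0,0,0]},{"delta_pos":[0,0,0],"dr":[0,0,0]},{"delta_pos":[0,0,0],"dr":[0,0,0]}]'
python3 - <<'E'
from h import *
c=calibration("wrist");a=snap("wrist","w5");s=get_state();print(s["eef_pos"],s["ee_rot"],s["force"])
import json;json.dump({k:np.array(v).tolist() for k,v in c.items()},open("c5.json","w"))
for q,z in(("shaft_tip",.12),("knob",0)):
  for r in mark_of("wrist",q)[:2]: print(q,round(r["conf"],2),np.round(r["location"],1),np.round(ray("wrist",r["location"],z,c),4))
b=cv2.convertScaleAbs(a[40:340,120:520,::-1],alpha=2,beta=15)
cv2.imwrite("pics/w5b.png",cv2.resize(b,None,fx=2,fy=2,interpolation=cv2.INTER_CUBIC))
E
```

```text
t: 16.5
eef_pos: [0.5002, -0.0778, 0.1998]
ee_rot: [-3.141, -0.001, -0.107]
force: [0.2, -0.1, -0.0]
width: 0.0157
gripper_force: 35.0
t: 17.4
eef_pos: [0.4138, 0.1316, 0.1996]
ee_rot: [-3.141, -0.0, -0.107]
force: [0.3, 0.1, -0.7]
width: 0.016
gripper_force: 35.0
[0.41387081 0.13104634 0.19940816] [-3.14147226e+00 -1.75489760e-05 -1.08190192e-01] [ 0.36959811 -1.40207019 -1.48172957]
shaft_tip 0.69 [318.1  57.4] [0.5162 0.121  0.12  ]
knob 0.78 [319.9 236.9] [0.3473 0.1375 0.    ]
knob 0.74 [614.4  40.9] [ 0.5125 -0.1514  0.    ]
```

View pics/w5b.png

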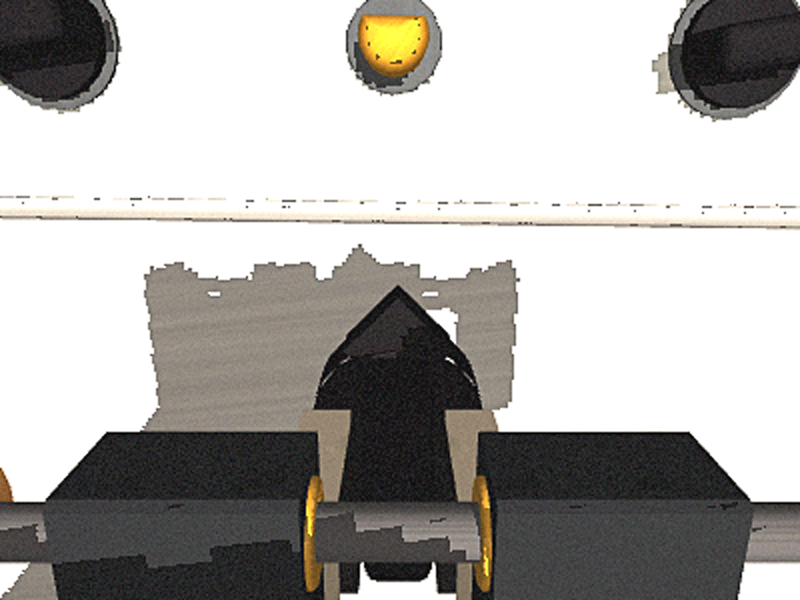

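```bash
python3 - <<'E'
from h import *
import json;C=[{k:(np.array(v) if k=="extrinsics" else v) for k,v in json.load(open(f)).items()} for f in("c4.json","c5.json")]
def tool(p,o,yaw):
    d=p[:2]-np.array(o)[:2];return np.array([d[0]*np.cos(yaw)+d[1]*np.sin(yaw),-d[0]*np.sin(yaw)+d[1]*np.cos(yaw)])
for h in(.006,.012,.018,.022,.026):
    a=tool(ray("w",(320,73.5),h,C[0]),(.5973,-.2769),-.4925);b=tool(ray("w",(319.5,183.5),.1498+h,C[1]),(.4139,.1310),-.108);print(h,a,b)
a,b,m=[ray("w",(120+x/2,40+y/2),.12,C[1]) for x,y in((359,15),(428,15),(394,75))]
d=a-b;print(a,b,m,np.linalg.norm(d),np.arctan2(d[1],d[0])-np.pi/2, tool(a,m,-.108))
E
```

```text
0.006 [ 0.03543525 -0.00119156] [0.03402097 0.0001705 ]
0.012 [ 0.03511409 -0.00116502] [0.03558718 0.00018283]
0.018 [ 0.03479293 -0.00113848] [0.03715338 0.00019517]
0.022 [ 0.03457882 -0.00112078] [0.03819752 0.00020339]
0.026 [ 0.03436471 -0.00110309] [0.03924166 0.00021162]
[0.52279858 0.13139157 0.12      ] [0.52059446 0.1109728  0.12      ] [0.50500626 0.12285453 0.12      ] 0.02053738872698286 -0.10752972417130935 [0.01676845 0.01040514]
```

```bash
python3 -m handwheel '[{"delta_pos":[0.9,-0.08,0],"dr":[0,0,0]},{"delta_pos":[0.9,-0.08,0],"dr":[0,0,0]},{"delta_pos":[0.9,-0.08,0],"dr":[0,0,0]},{"delta_pos":[0.77,-0.05,0],"dr":[0,0,0]},{"delta_pos":[0,0,-0.4],"dr":[0,0,0]},{"delta_pos":[0,0,-0.4],"dr":[0,0,0]},{"delta_pos":[0,0,0],"dr":[0,0,0]},{"delta_pos":[0,0,0],"dr":[0,0,0]}]'
python3 -m handwheel '[{"delta_pos":[0,0,-0.1],"dr":[0,0,0]},{"delta_pos":[0,0,-0.1],"dr":[0,0,0]},{"delta_pos":[0,0,-0.1],"dr":[0,0,0]},{"delta_pos":[0,0,0],"dr":[0,0,0]}]'
```

```text
t: 18.35
eef_pos: [0.5174, 0.122, 0.1748]
ee_rot: [3.141, 0.001, -0.109]
force: [-0.0, -0.4, 0.1]
width: 0.0157
gripper_force: 35.0
t: 18.75
eef_pos: [0.5179, 0.1225, 0.1658]
ee_rot: [3.141, 0.0, -0.109]
force: [0.2, 0.8, -0.5]
width: 0.0159
gripper_force: 35.0
```

No force 4 mm past the tip height, so it's inside the lead-in. Descending further.

```bash
python3 -m handwheel '[{"delta_pos":[0,0,-0.1],"dr":[0,0,0]},{"delta_pos":[0,0,-0.1],"dr":[0,0,0]},{"delta_pos":[0,0,0],"dr":[0,0,0]}]'; python3 -c "
from h import *;s=get_state();print(s['ee_rot'],s['moment'],s['force'])"
```

```text
t: 19.05
eef_pos: [0.5179, 0.1224, 0.1595]
ee_rot: [3.141, 0.001, -0.109]
force: [-0.1, 0.6, -1.3]
width: 0.0155
gripper_force: 35.0
[ 3.14114423e+00  7.04593962e-04 -1.08929487e-01] [-0.09354228  0.14701588 -0.00224926] [-0.08014697  0.58682875 -1.33318469]
```

```bash
python3 -m handwheel '[{"delta_pos":[0,0,-0.1],"dr":[0,0,0]},{"delta_pos":[0,0,-0.1],"dr":[0,0,0]},{"delta_pos":[0,0,-0.1],"dr":[0,0,0]},{"delta_pos":[0,0,-0.05],"dr":[0,0,0]},{"delta_pos":[0,0,0],"dr":[0,0,0]},{"delta_pos":[0,0,0],"dr":[0,0,0]}]'
python3 -m handwheel '[{"delta_pos":[0,0,-0.05],"dr":[0,0,0]},{"delta_pos":[0,0,-0.05],"dr":[0,0,0]},{"delta_pos":[0,0,-0.05],"dr":[0,0,0]},{"delta_pos":[0,0,0],"dr":[0,0,0]},{"delta_pos":[0,0,0],"dr":[0,0,0]}]'
```

```text
t: 19.65
eef_pos: [0.5182, 0.1225, 0.1496]
ee_rot: [-3.142, -0.0, -0.109]
force: [0.3, -0.7, -0.2]
width: 0.0156
gripper_force: 35.0
t: 20.15
eef_pos: [0.5184, 0.1225, 0.1455]
ee_rot: [-3.141, -0.001, -0.109]
force: [-2.2, -1.1, 6.0]
width: 0.0155
gripper_force: 35.0
```

```bash
python3 -m handwheel '[{"delta_pos":[0,0,-0.05],"dr":[0,0,0]},{"delta_pos":[0,0,-0.05],"dr":[0,0,0]},{"delta_pos":[0,0,-0.05],"dr":[0,0,0]},{"delta_pos":[0,0,0],"dr":[0,0,0]},{"delta_pos":[0,0,0],"dr":[0,0,0]}]'
python3 -m handwheel '[{"delta_pos":[0,0,-0.05],"dr":[0,0,0]},{"delta_pos":[0,0,0],"dr":[0,0,0]},{"delta_pos":[0,0,0],"dr":[0,0,0]}]'
```

```text
t: 20.65
eef_pos: [0.5184, 0.1225, 0.1415]
ee_rot: [-3.141, -0.001, -0.108]
force: [-3.6, -0.3, 9.9]
width: 0.0159
gripper_force: 35.0
t: 20.95
eef_pos: [0.5187, 0.1226, 0.1413]
ee_rot: [-3.141, -0.002, -0.108]
force: [-7.5, -0.9, 20.5]
width: 0.0157
gripper_force: 35.0
```

```bash
python3 -c "
from station import *;s=get_state();print(s['eef_pos'],s['force'],s['gripper_force']);print(job_done())"
```

```text
[0.51873074 0.122553   0.14125952] [-7.52682174 -0.85640142 20.54843902] 35.006166100502014
the job is handed in; nothing more can be done
None
```

I handed the job in at about 21 s: both bolts turned until they stopped, and the knob seated on the D-shaft and held pressed against its stop at about 20 N. I saw no contact with the bystanders; the hand-in returned no verdict.

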